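# Seal the kimchi tub and index its vent

### The job

Close up the kimchi tub: while its vent is still at the middle hole, press down the four proud corners of the lid one after another until each is fully home, flush with the lid. Then pull up the orange spring knob, turn the vent arm to the hole beside the green tab and let the pin snap fully in there. Let go, and leave the stacked tubs, jar, cup and dish where they stand.

Things in the scene. Friction and masses are not known exactly. Their poses are not given: they have to be found in the camera images.
- tub: Kimchi tub to close, translucent blue, fixed. Lid 200 x 150 mm, pale blue, top 112 mm above the ledge. Origin: centre of its underside on the ledge; x along the long side towards the middle vent hole, z up. A blue flip cap stands open on the lid at x -68 mm: 50 mm wide along y, 6 mm thick, top 162 mm above the ledge.
- dial_centre (a point): Centre of the round white index plate (112 mm across, 10 mm thick) on the lid, on its top face 122 mm above the ledge: the upright axis of the steel vent arm. Three black holes lie on a circle of radius 45 mm about it: one in the tub's +x direction, one 45 degrees to either side.
- vent_arm (a joint): Turn of the steel vent arm about the upright axis at dial_centre (rad, counter-clockwise from above positive; 0 = middle hole, where it starts, +0.785 and -0.785 = outer holes, end stops at +-1.0). Turns freely with the pin out of its hole; with the pin in, about 1.5 mm play either way.
- plunger (a joint): Lift of the spring pin at the arm's end (m): 0 = fully home in a hole, 0.016 = top stop. The pin (8 mm thick, round tip) clears the plate from about 0.009 up; standing on the plate between holes it reads about 0.008. The spring pulls down with 5 N at 0, 9 N at the top.
- knob (a point): Middle of the orange pull knob: upright cylinder 24 mm across, 26 mm tall, this point on its axis at half height (149 mm above the ledge when home, knob top 162 mm). It sits 45 mm from dial_centre, turns with the arm, rises with the pin and does not spin. The arm below it lies 123 to 131 mm above the ledge, 20 mm wide.
- green_tab: Green round tab, 14 mm across, 4 mm thick, fixed on the lid just outside the wanted hole: 66 mm from dial_centre, on the line through that hole, 21 mm beyond the hole. Origin: centre of its underside, 112 mm above the ledge.
- white_tab: White round tab of the same size and place beside the other outer hole, the one not wanted.
- stack: Bystander: two more blue tubs stacked, 200 x 150 mm, 228 mm tall, loose. Origin at the centre of the underside.
- jar: Bystander: loose amber glass jar, 50 mm across, 200 mm tall. Origin at the centre of the underside.
- cup: Bystander: loose steel measuring cup, 70 mm across at the rim, 75 mm tall, wire handle on its +y side out to 61 mm. Origin at the centre of the underside.
- dish: Bystander: loose white ceramic dish, 90 mm across, 28 mm tall. Origin at the centre of the underside.
- corner0 (a joint): How far the lid's corner0 has been pressed down (m): 0 = 6 mm proud of the lid, 0.006 = fully home, flush with the lid top. About 5 N moves it; it stays where it is left.
- corner0_top (a point): Middle (white dot) of the top face of the dark blue gasketed lid corner0, a 35 x 35 mm pad whose middle is at x = +82.5 mm, y = +57.5 mm in the tub frame; starts 115 to 118 mm above the ledge, 112 mm when home. Press straight down anywhere on the pad.
- corner1 (a joint): How far the lid's corner1 has been pressed down (m): 0 = 6 mm proud of the lid, 0.006 = fully home, flush with the lid top. About 5 N moves it; it stays where it is left.
- corner1_top (a point): Middle (white dot) of the top face of the dark blue gasketed lid corner1, a 35 x 35 mm pad whose middle is at x = -82.5 mm, y = +57.5 mm in the tub frame; starts 115 to 118 mm above the ledge, 112 mm when home. Press straight down anywhere on the pad.
- corner2 (a joint): How far the lid's corner2 has been pressed down (m): 0 = 6 mm proud of the lid, 0.006 = fully home, flush with the lid top. About 5 N moves it; it stays where it is left.
- corner2_top (a point): Middle (white dot) of the top face of the dark blue gasketed lid corner2, a 35 x 35 mm pad whose middle is at x = -82.5 mm, y = -57.5 mm in the tub frame; starts 115 to 118 mm above the ledge, 112 mm when home. Press straight down anywhere on the pad.
- corner3 (a joint): How far the lid's corner3 has been pressed down (m): 0 = 6 mm proud of the lid, 0.006 = fully home, flush with the lid top. About 5 N moves it; it stays where it is left.
- corner3_top (a point): Middle (white dot) of the top face of the dark blue gasketed lid corner3, a 35 x 35 mm pad whose middle is at x = +82.5 mm, y = -57.5 mm in the tub frame; starts 115 to 118 mm above the ledge, 112 mm when home. Press straight down anywhere on the pad.

How it is judged:
On the way, in this order (a step that is already met when the one before it is completed fails the run):
1. all four lid corners pressed home, with the vent arm still in the middle hole (value of joint each of corner0, corner1, corner2, corner3 above 0.0045 m and value of joint vent_arm between -0.15 and 0.15 rad), for 0.1 s.
2. the plunger pulled clear of the plate (value of joint plunger above 0.0085 m), for 0.1 s.
At the end, for the whole second after the job is handed in: All four lid corners are down at least 4.5 of their 6 mm, the knob's axis is within 26 mm (horizontally) of the green tab's centre, that is in its hole, the pin is home (plunger under 2 mm) and the arm at rest (value of joint each of corner0, corner1, corner2, corner3 above 0.0045 m and horizontal distance between knob and green_tab below 0.026 m and value of joint plunger below 0.002 m and velocity of joint vent_arm between -0.1 and 0.1 rad/s); the robot touches nothing.
It fails at once if the stack was shifted more than 20 mm or tipped (distance of stack from where it was at the start of the episode above 0.02 m or angle between stack's own z axis and vertical above 0.3 rad).
It fails at once if the jar was shifted more than 20 mm or tipped (distance of jar from where it was at the start of the episode above 0.02 m or angle between jar's own z axis and vertical above 0.3 rad).
It fails at once if the cup was shifted more than 20 mm or tipped (distance of cup from where it was at the start of the episode above 0.02 m or angle between cup's own z axis and vertical above 0.3 rad).
It fails at once if the dish was shifted more than 20 mm or tipped (distance of dish from where it was at the start of the episode above 0.02 m or angle between dish's own z axis and vertical above 0.3 rad).
It also fails if it takes over 54 s, if anything falls off the work surface, if the arm or the gripper's body presses on something with over 40 N, if the wrist force passes 120 N, or if a joint passes its speed limit or range.

### The arm

A 7-joint arm with a two-finger parallel gripper is mounted at the origin on the work surface. World frame = base frame: x ahead of the robot, y to its left, z up, the work surface at z = 0. Lengths are in m, angles in rad, forces in N, time in s.
With the tool pointing down it reaches from about 0.4 to 0.85 m from the base axis. Payload 6.9 kg.
Tool frame: the origin (TCP) lies midway between the tips of the shut fingers; the grasp point (between the pads) lies behind it (ctrl.pinch_z is the z of the grasp point in the tool frame, in m); z points along the fingers, y is the direction in which the jaws open and shut (so a half turn about z gives the same grasp; the last joint's range is limited). The gripper opens to 85 mm and grips with 20 to 120 N. Pads are 22 mm wide; open, the fingers measure 114 mm over their backs; the gripper's body (76 mm by 85 mm) begins 54 mm behind the grasp point. The pads swing forward as they close: fully open they stand 13 mm farther back than shut.
Start: joints at [0.105, 0.507, -0.238, 1.5, 0.126, 1.149, -0.155], TCP at [0.625, -0, 0.231] pointing down, gripper open.
Joint ranges: [-3.08, 3.08], [-0.24, 2.05], [-1.43, 1.35], [0, 2.5], [-1.52, 4.66], [0.17, 1.96], [-2.89, 2.89]. Speed limits (rad/s): [2.39, 2.39, 3.14, 3.14, 3.14, 3.14, 3.14].

### API

Orientations are given as a unit quaternion [w, x, y, z].
In Python, from station import ctrl, get_state, vision, ticket, models gives the robot as it stands. Calls block until the motion is done:
- ctrl.movep(position, orientation): joint-space move of the TCP to a pose.
- ctrl.movel(position, frame=None, max_speed=0.15): straight line of the TCP; frame=None keeps the orientation; max_speed is the mean speed in m/s.
- ctrl.set_joints(angles): joint-space move.
- ctrl.ungrasp() and ctrl.close_gripper(force=None): open the fingers fully, or close them until they stop; force is the grip in N (None keeps the last).
- ctrl.pause(seconds).
- ctrl.ik(position, orientation): joint angles nearest the present ones, or None.
- get_state(): the state.
- vision.grab_frame(name): name is "scene" or "side" or "wrist"; returns (picture, depth): 420x560x3 uint8, blue, green, red; 420x560 float32, m along the optical axis (not along the pixel's ray), 0 where there is no reading.
- vision.camera_info(name): a dict with "mtx" (3x3 intrinsics, pixels), "R" (3x3) and "t" (3): a world point X has camera coordinates R X + t; the wrist camera has in their place "hand_eye" (4x4, takes a point from camera to tool coordinates, whose origin is the TCP and whose axes are the flange's). Camera axes: x right, y down, z forward; pixel columns grow to the right and rows downward; lengths in m; the calibration is good to about 2 mm. The wrist camera is an equidistant fisheye: a pixel r from the principal point sees the ray r / f radians off the axis. A picture is of the moment at which its call begins: read the wrist's pose just before it. camera_info takes no time and is no camera call.
A pose or a line that the arm cannot do raises ctrl.Unreachable and nothing moves.
- ticket.close_job(): hands the job in, once; it reports no verdict.
Trained networks look in the newest picture that a camera, given by its name, has taken for a name from the list of things; names that differ only in an ending like _2 or _b are one class to them, and where a whole thing is asked for, a point or a joint stands for the part that bears it (a point fixed in the world has none). Each returns a list of dicts, best first, with "p" (0 to 1); they miss things now and then, are a little off and sometimes report something else, mostly with a low value. They report only what shows in the picture. A call takes as long as a camera call.
- models.recognise(camera, target): "point" ([column, row] in pixels, amid what is visible of it).
- models.masks_of(camera, target): "mask" (420x560 bool, what is visible of it) and "point" ([column, row] in pixels, amid what is visible of it).
The state is a dict: "time": time; "qpos": joint angles; "qd": joint speeds; "tau": joint torques, N m; "tcp_pos": TCP position; "eef_rot": TCP orientation; "contact_force": force on the tool from outside, world axes, zero at the start; "wrist_torque": the same for the moment, N m; "width": finger opening in m.
Only numpy, scipy, OpenCV 4.12 (cv2) and the standard library are available. Lean on these libraries where they do the work, as an engineer would, in place of code of your own. Each camera call takes 0.05 s, during which the arm holds its last target.

## Working session

There is one attempt and no reset: what is moved stays moved. The work goes in short steps, each a Python script; the robot and the scene stay as the last script left them, time stands still between calls to the robot, and variables do not carry over. Pictures are saved under pics/ and viewed, and the job is handed in when it is done.

```bash
ls; mkdir -p pics
python3 - <<'E'
from station import ctrl, get_state, vision, models
import cv2
s=get_state(); print(s['time'],s['tcp_pos'],s['eef_rot'],s['width'],ctrl.pinch_z)
for n in ("scene","side"):
    im,d=vision.grab_frame(n); cv2.imwrite(f"pics/{n}0.png",im)
    c=vision.camera_info(n); print(n,c['mtx'],-c['R'].T@c['t'])
E
```

```text
pics
0.0 [ 6.24498647e-01 -1.12739812e-04  2.30450143e-01] [-6.07872443e-04  7.07121072e-01  7.07091952e-01 -6.24916475e-04] 0.08514430175578612 -0.0187
scene [[384.95591143   0.         278.96037819]
 [  0.         384.95591143 212.02797907]
 [  0.           0.           1.        ]] [0.98182559 0.45651785 0.56968636]
side [[420.86831384   0.         276.42002728]
 [  0.         420.86831384 210.86843446]
 [  0.           0.           1.        ]] [ 0.07376757 -0.72408972  0.65707021]
```

View pics/scene0.png

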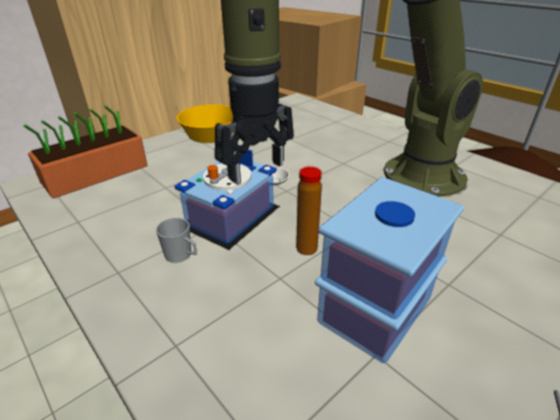

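View pics/side0.png

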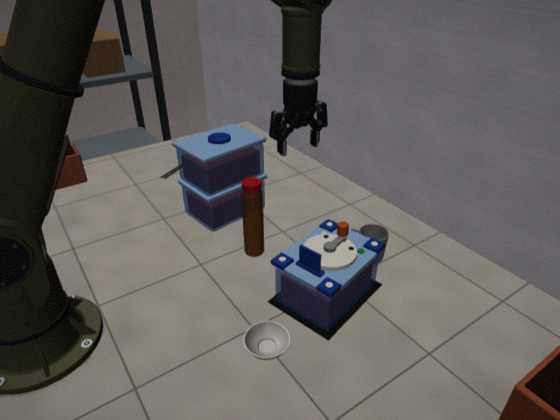

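```bash
cat > h.py <<'E'
from station import ctrl, get_state, vision, models
import numpy as np, cv2
def bp(n,d,px,k=1):
    c=vision.camera_info(n);u,v=px
    p=d[int(round(v))-k:int(round(v))+k+1,int(round(u))-k:int(round(u))+k+1]; z=np.median(p[p>0])
    K=c['mtx']; X=np.array([(u-K[0,2])/K[0,0]*z,(v-K[1,2])/K[1,1]*z,z])
    return c['R'].T@(X-c['t'])
E
python3 - <<'E'
from h import *
np.set_printoptions(precision=4,suppress=True)
for n in ("side","scene"):
    im,d=vision.grab_frame(n)
    x0,y0=(250,200) if n=="side" else (140,140)
    cv2.imwrite(f"pics/{n}_crop.png",cv2.resize(im[y0:y0+150,x0:x0+190],None,fx=4,fy=4,interpolation=cv2.INTER_CUBIC))
    for t in ("knob","green_tab","white_tab","corner0_top","corner1_top","corner2_top","corner3_top","dial_centre","stack","jar","cup","dish","tub"):
        for r in models.recognise(n,t)[:2]:
            print(n,t,round(r['p'],2),np.round(r['point'],1),bp(n,d,r['point']))
E
```

```text
side knob 0.72 [341.3 230.6] [ 0.5817 -0.2098  0.1523]
side corner0_top 0.73 [330.3 227.2] [ 0.6044 -0.1515  0.1185]
side corner0_top 0.44 [341.5 232.9] [ 0.5811 -0.2116  0.1478]
side corner1_top 0.77 [281.6 257.9] [ 0.4522 -0.1799  0.1199]
side corner2_top 0.57 [327.1 284.4] [ 0.4783 -0.2907  0.1186]
side corner3_top 0.68 [218.2 169.7] [0.48   0.1375 0.1775]
side corner3_top 0.6 [374.5 243.6] [ 0.6383 -0.2536  0.1215]
side dial_centre 0.59 [324.  275.4] [ 0.4943 -0.2628  0.1125]
side stack 0.73 [219.4 168.2] [0.4826 0.1353 0.1818]
side jar 0.8 [251.1 218. ] [ 0.4797 -0.0163  0.1167]
side cup 0.76 [374.1 232. ] [ 0.7438 -0.1591  0.053 ]
side dish 0.83 [263.6 339.5] [ 0.3602 -0.251   0.0075]
side dish 0.18 [343.2 231.8] [ 0.5845 -0.2128  0.1499]
side tub 0.61 [327.5 278.8] [ 0.4881 -0.28    0.1196]
scene knob 0.67 [310.  208.5] [0.5116 0.0223 0.1281]
scene knob 0.42 [211.7 172.2] [ 0.5989 -0.1951  0.1543]
scene corner0_top 0.37 [183.5 188. ] [ 0.6513 -0.2366  0.1164]
scene corner1_top 0.72 [266.9 171.2] [ 0.4619 -0.1704  0.1155]
scene corner1_top 0.69 [213.9 174.9] [ 0.5954 -0.193   0.147 ]
scene corner3_top 0.76 [185.5 184.4] [ 0.64   -0.2468  0.1167]
scene dial_centre 0.9 [226.5 198.5] [ 0.6042 -0.1375  0.1156]
scene stack 0.63 [380.7 262.6] [0.6212 0.2588 0.211 ]
scene stack 0.2 [182.5 188. ] [ 0.6529 -0.2381  0.1164]
scene cup 0.77 [174.2 239.2] [ 0.7334 -0.1477  0.0673]
scene dish 0.66 [275.6 176.9] [ 0.3427 -0.2753  0.0085]
scene tub 0.73 [225.4 200.3] [ 0.6096 -0.1341  0.115 ]
scene tub 0.73 [278.2 175.9] [ 0.3347 -0.2729  0.0098]
```

View pics/side_crop.png

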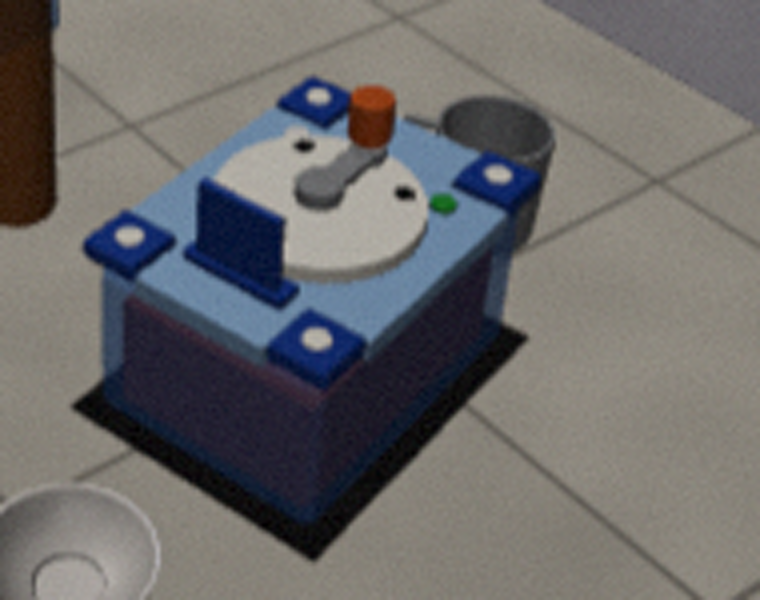

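View pics/scene_crop.png

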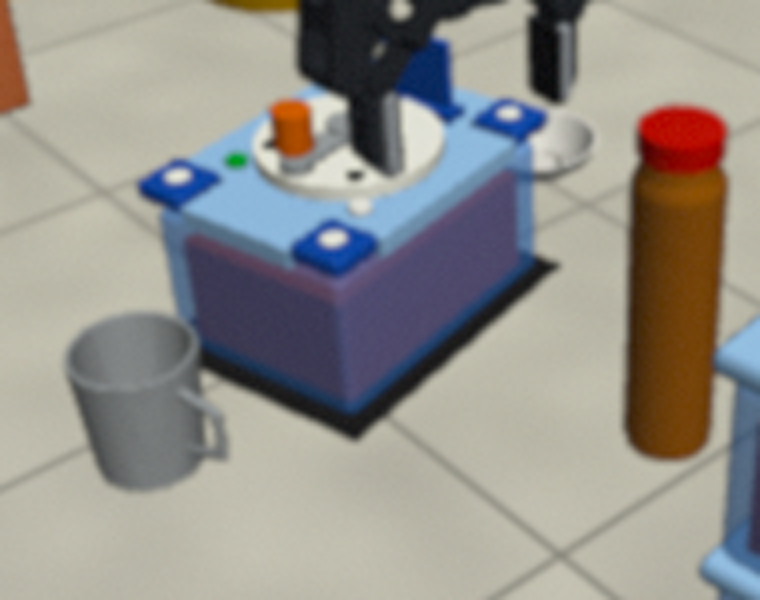

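```bash
cat > fit.py <<'E'
from h import *
from scipy.optimize import least_squares
np.set_printoptions(precision=4,suppress=True)
obs={'side':{'c0':(329.5,224.25),'c3':(374.25,243.75),'c2':(329.25,284.75),'c1':(282.25,259.25),'g':(360.75,250.8),'k':(343,224)},
'scene':{'c3':(184,184.25),'c0':(223.25,199.5),'c1':(267,168.5),'g':(199,180),'k':(212.9,166.7)}}
rim={}
def world(p,cx,cy,yaw,z0):
    c,s=np.cos(yaw),np.sin(yaw); return np.array([cx+c*p[0]-s*p[1],cy+s*p[0]+c*p[1],z0+p[2]])
def proj(n,X):
    c=vision.camera_info(n); Y=c['R']@X+c['t']; q=c['mtx']@Y; return q[:2]/q[2]
def loc(x):
    dx=x[4]; h=x[6:10]  # dial centre x,y ; corner heights
    a=-np.pi/4
    return {'c0':(.0825,.0575,h[0]),'c1':(-.0825,.0575,h[1]),'c2':(-.0825,-.0575,h[2]),'c3':(.0825,-.0575,h[3]),
      'k':(dx+.045,x[5],.162),'g':(dx+.066*np.cos(a),x[5]+.066*np.sin(a),.116)}
def res(x):
    L=loc(x); r=[]
    for n in obs:
        for k,o in obs[n].items(): r+=list(proj(n,world(L[k],*x[:4]))-np.array(o))
    r+=list((x[6:10]-.1165)/.001)+[x[3]/.01, x[5]/.003]
    return np.array(r)
if __name__=="__main__":
    s=least_squares(res,[.545,-.22,.23,0.003,.01,0]+[.1165]*4,x_scale=.01)
    x=s.x; print(x); print(s.fun)
    L=loc(x)
    for k in L: print(k,world(L[k],*x[:4]))
    print('dial',world((x[4],x[5],.122),*x[:4]))
    im,d=vision.grab_frame('side')
    for k,o in obs['side'].items(): print(k,bp('side',d,o))
    print('dots matt',bp('side',d,(250+310/4,200+540/4)))
E
python3 fit.py
```

```text
[ 0.5479 -0.2149  0.2587 -0.0007 -0.0008  0.0002  0.1166  0.1165  0.1165
  0.1167]
[-0.2058 -0.0919 -0.1351  0.2678 -0.0403  0.0597  0.0083  0.1301 -0.3312
 -0.4401 -0.2273  0.1916  0.0736  0.3083 -0.2856  0.2341 -0.1045 -0.0838
 -0.1791 -0.6995 -0.4885  0.0692  0.0515  0.0189  0.0252  0.2296 -0.0651
  0.0523]
c0 [ 0.6129 -0.1382  0.1159]
c1 [ 0.4534 -0.1804  0.1159]
c2 [ 0.4828 -0.2916  0.1159]
c3 [ 0.6423 -0.2494  0.1161]
k [ 0.5905 -0.2034  0.1613]
g [ 0.6041 -0.2481  0.1153]
dial [ 0.547  -0.2149  0.1213]
c0 [ 0.6108 -0.1412  0.1182]
c3 [ 0.6386 -0.2527  0.1205]
c2 [ 0.4809 -0.2937  0.1187]
c1 [ 0.4522 -0.1822  0.1179]
g [ 0.6015 -0.2514  0.1175]
k [ 0.5883 -0.2062  0.1643]
dots matt [ 0.4707 -0.3111  0.005 ]
```

```bash
cat >> h.py <<'E'
from scipy.spatial.transform import Rotation as Rn
X0=np.array([0.5479,-0.2149,0.2587,-0.0007]); YAW=X0[2]
def W(x,y,z):
    c,s=np.cos(YAW),np.sin(YAW); return np.array([X0[0]+c*x-s*y,X0[1]+s*x+c*y,z])
def Q(a):
    y=np.array([np.cos(a),np.sin(a),0]);z=np.array([0,0,-1.]);x=np.cross(y,z)
    q=Rn.from_matrix(np.c_[x,y,z]).as_quat(); return np.r_[q[3],q[:3]]
def st(tag=''):
    s=get_state(); print(tag,round(s['time'],2),np.round(s['tcp_pos'],4),'F',np.round(s['contact_force'],1),'w',round(s['width'],4)); return s
E
python3 - <<'E'
from h import *
for i,(sx,sy) in enumerate([(1,1),(-1,1),(-1,-1),(1,-1)]):
    print(i, ctrl.ik(W(.083*sx,.0595*sy,.15),Q(YAW)))
for a in (YAW-np.pi/2,YAW+np.pi/2): 
    print(ctrl.ik(W(.045,0,.16),Q(a)), ctrl.ik(W(.0318,-.0318,.16),Q(a-.785)))
st('0')
ctrl.close_gripper(force=60); st('closed')
ctrl.movep(W(.083,.0595,.17),Q(YAW)); st('above c0')
ctrl.movel(W(.083,.0595,.121),max_speed=.1); st()
for z in (.117,.114,.1115,.110):
    ctrl.movel(W(.083,.0595,z),max_speed=.05); s=st(z)
    if s['contact_force'][2]>25: break
E
```

```text
0 [ 0.3466862   0.58534014 -0.27568408  1.6044164   0.18243333  0.97720913
  0.27099716]
1 [ 0.52863176  0.39171081 -0.28135965  1.97218153  0.14871987  0.79720299
  0.42198677]
2 [ 0.67720412  0.49707819 -0.2637243   1.77538438  0.16064753  0.89008235
  0.60124867]
3 [ 0.47826041  0.67624951 -0.25959817  1.41642027  0.18391571  1.07266646
  0.44406426]
[ 0.22909196  0.56551429  0.10341945  1.60251446 -0.06679231  0.97702053
 -0.95818846] [ 0.16224074  0.59310401  0.30866669  1.58254569 -0.20348718  0.9977103
 -1.56494888]
[ 0.688191    0.63263316 -0.67538766  1.59592302  0.43542486  1.06833759
  1.72371054] [ 0.623533    0.60470666 -0.46760337  1.57579223  0.30285289  1.03375701
  1.11579499]
0 1.55 [ 0.625  -0.      0.2313] F [-0.6 -0.3  0.2] w 0.0856
closed 2.32 [ 0.625  -0.      0.2313] F [-0.5 -0.1  0.7] w 0.0001
above c0 2.97 [ 0.6129 -0.1363  0.1699] F [ 0.5  1.  -0.1] w -0.0001
 3.61 [ 0.6134 -0.1355  0.1215] F [0.5 0.3 0.5] w 0.0001
0.117 3.86 [ 0.613  -0.1362  0.1173] F [0.3 0.1 0.4] w 0.0001
0.114 4.11 [ 0.6133 -0.1362  0.1143] F [0.9 0.5 2.1] w -0.0
0.1115 4.36 [ 0.6133 -0.1362  0.1121] F [-0.3  0.2  6. ] w 0.0002
0.11 4.61 [ 0.6134 -0.1362  0.112 ] F [-3.2 -0.2 16.1] w 0.0003
```

Run:
```python
from h import *
ctrl.movel(W(.083,.0595,.1092),max_speed=.05); st('c0')
ctrl.movel(W(.083,.0595,.175),max_speed=.25)
for i,(sx,sy) in enumerate([(-1,1),(-1,-1),(1,-1)]):
    x,y=.083*sx,.0595*sy
    if i==1:  # pass outside the flip cap, above it
        ctrl.movel(W(-.083,.0595,.21),max_speed=.25); ctrl.movel(W(x,y,.21),max_speed=.25)
    elif i==0:
        ctrl.movel(W(x,y,.175),Q(YAW),max_speed=.25)
    else: ctrl.movel(W(x,y,.21),max_speed=.25)
    ctrl.movel(W(x,y,.121),max_speed=.15); st(f'at{i+1}')
    for z in (.112,.110,.1092):
        ctrl.movel(W(x,y,z),max_speed=.04); s=st(z)
        if s['contact_force'][2]>35: break
    ctrl.movel(W(x,y,.19 if i<2 else .21),max_speed=.25)
ctrl.ungrasp(); st()
for n in ("scene","side"):
    im,d=vision.grab_frame(n)
    x0,y0=(250,200) if n=="side" else (140,140)
    cv2.imwrite(f"pics/{n}_crop2.png",cv2.resize(im[y0:y0+150,x0:x0+190],None,fx=4,fy=4,interpolation=cv2.INTER_CUBIC))
```

```text
c0 4.86 [ 0.6134 -0.1363  0.1119] F [-5.8 -0.  20.3] w 0.0001
at1 6.6 [ 0.4533 -0.178   0.1209] F [-0.   0.5  0.9] w 0.0001
0.112 6.97 [ 0.4527 -0.1787  0.1123] F [ 0.9 -0.4  1.8] w -0.0002
0.11 7.22 [ 0.4528 -0.1787  0.1119] F [-4.4  1.4 20.9] w -0.0
0.1092 7.47 [ 0.4528 -0.1787  0.1118] F [-6.3  2.9 29.8] w 0.0005
at2 9.57 [ 0.4834 -0.2933  0.1217] F [-1.1  0.4  0.9] w 0.0
0.112 9.94 [ 0.4834 -0.2939  0.1124] F [ 1.9 -0.5  2.9] w -0.0001
0.11 10.19 [ 0.4834 -0.2939  0.112 ] F [-2.3  2.  17.8] w -0.0001
0.1092 10.44 [ 0.4835 -0.2939  0.1119] F [-5.2  2.1 24.3] w 0.0
at3 12.47 [ 0.6435 -0.2517  0.1221] F [ 0.3 -0.3  0.1] w -0.0002
0.112 12.85 [ 0.6441 -0.2514  0.1127] F [ 2.3 -0.8  3.4] w -0.0001
0.11 13.1 [ 0.6442 -0.2514  0.1121] F [-1.3  0.3 13.5] w -0.0
0.1092 13.35 [ 0.6442 -0.2514  0.112 ] F [-3.3  0.4 16.3] w 0.0001
 14.68 [ 0.6434 -0.2512  0.2101] F [ 0.2 -0.3 -1.1] w 0.085
```

View pics/side_crop2.png

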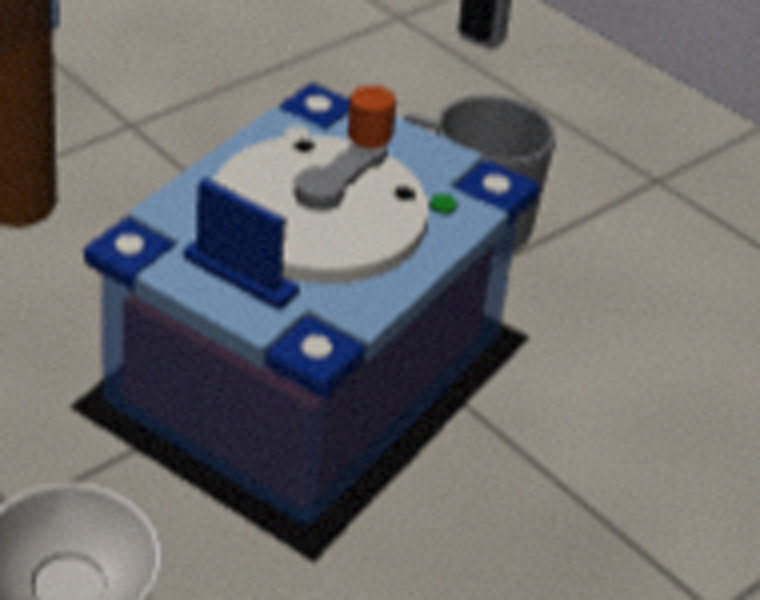

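View pics/scene_crop2.png

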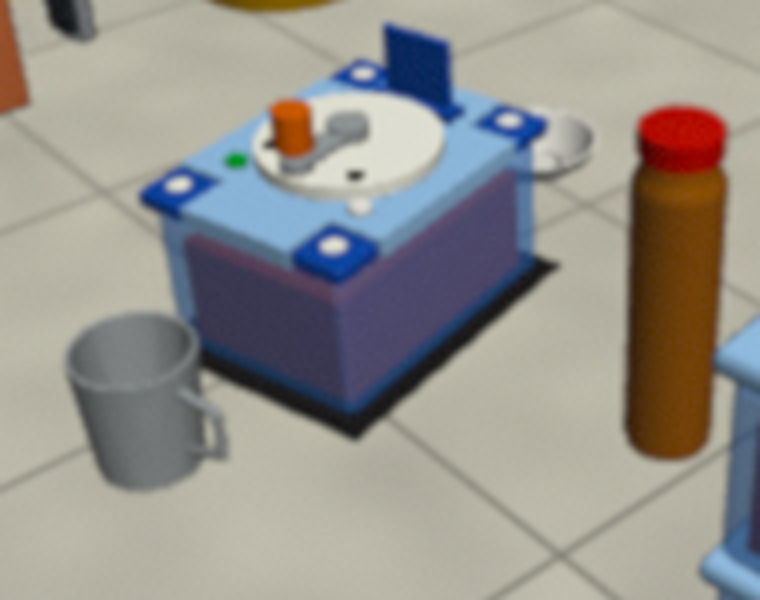

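Run:
```python
from h import *
a=YAW-np.pi/2
ctrl.movep(W(.045,0,.20),Q(a)); st()
ctrl.movel(W(.045,0,.134),max_speed=.12); st()
ctrl.close_gripper(force=60); st('grip')
for n in ("scene","side"):
    im,d=vision.grab_frame(n)
    x0,y0=(250,160) if n=="side" else (140,120)
    cv2.imwrite(f"pics/{n}_crop3.png",cv2.resize(im[y0:y0+150,x0:x0+190],None,fx=4,fy=4,interpolation=cv2.INTER_CUBIC))
ctrl.movel(W(.045,0,.1465),max_speed=.04); st('lift')
```

```text
16.05 [ 0.5916 -0.2034  0.2   ] F [ 0.5 -0.5 -0.2] w 0.085
 16.75 [ 0.5918 -0.2037  0.1345] F [-0.7 -0.6  0.2] w 0.0854
grip 17.35 [ 0.5916 -0.2034  0.1345] F [-0.8  0.3  4.4] w 0.0224
lift 17.92 [ 0.5913 -0.2033  0.1461] F [ 3.2 -0.6 -7.6] w 0.0225
```

View pics/side_crop3.png

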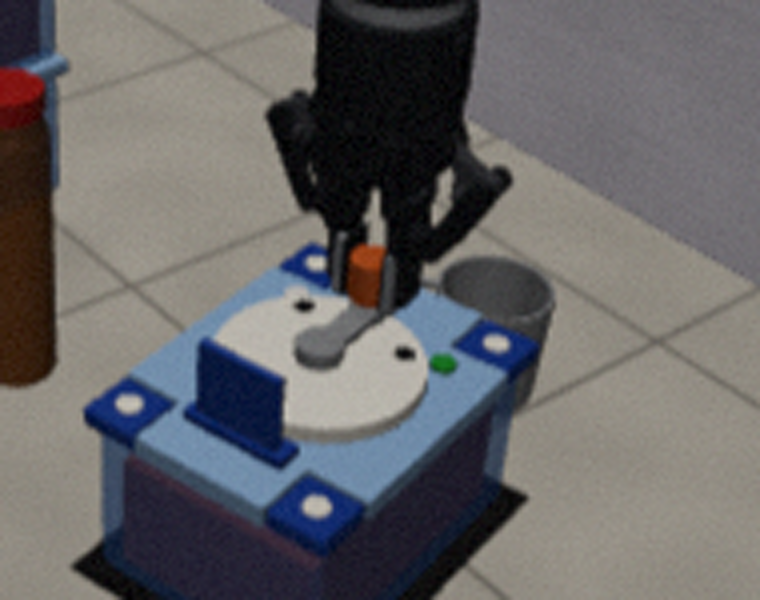

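Run:
```python
from h import *
a=YAW-np.pi/2
for t in np.linspace(0,-.785,6)[1:]:
    ctrl.movel(W(.045*np.cos(t),.045*np.sin(t),.1470),Q(a+t),max_speed=.04); st(round(t,2))
for n in ("side","scene"):
    im,d=vision.grab_frame(n)
    x0,y0=(250,160) if n=="side" else (140,120)
    cv2.imwrite(f"pics/{n}_crop4.png",cv2.resize(im[y0:y0+150,x0:x0+190],None,fx=4,fy=4,interpolation=cv2.INTER_CUBIC))
```

```text
-0.16 18.24 [ 0.5926 -0.2103  0.1465] F [ 2.9 -1.5 -8.3] w 0.0223
-0.31 18.57 [ 0.5929 -0.2174  0.1469] F [ 2.6 -2.3 -8.5] w 0.0224
-0.47 18.89 [ 0.592  -0.2245  0.147 ] F [ 2.8 -4.  -8.2] w 0.0221
-0.63 19.22 [ 0.59   -0.2314  0.1471] F [ 3.1 -5.3 -8.8] w 0.0219
-0.78 19.54 [ 0.5869 -0.238   0.1471] F [ 3.6 -4.2 -8.5] w 0.0226
```

View pics/side_crop4.png

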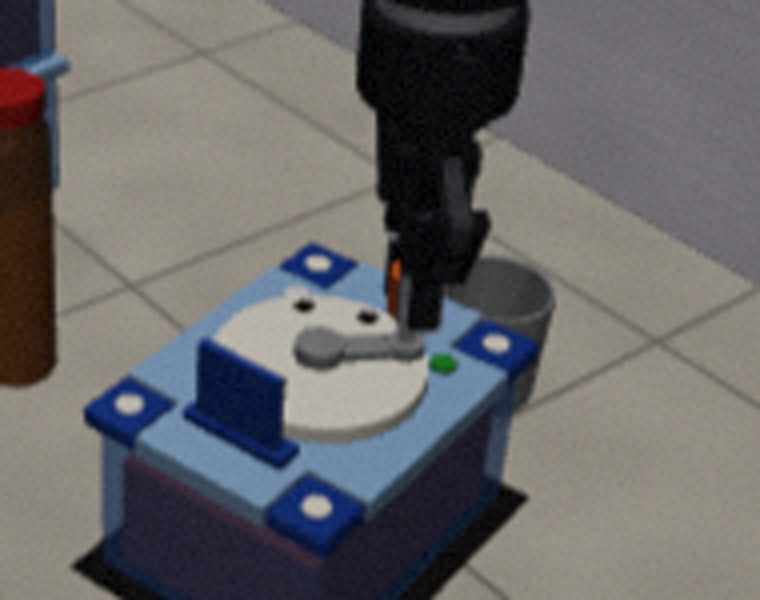

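Run:
```python
from h import *
t=-.785
for z in (.139,.1365,.1345):
    ctrl.movel(W(.045*np.cos(t),.045*np.sin(t),z),max_speed=.04); s=st(z)
```

```text
0.139 19.99 [ 0.587  -0.238   0.1388] F [ 3.  -4.8 -7.5] w 0.0223
0.1365 20.24 [ 0.587  -0.238   0.1364] F [ 2.2 -4.9 -4.9] w 0.0223
0.1345 20.49 [ 0.5871 -0.238   0.1348] F [ 3.1 -4.9 -4.7] w 0.0221
```

Run:
```python
from h import *
t=-.785
p=lambda z: W(.045*np.cos(t),.045*np.sin(t),z)
ctrl.movel(p(.1335),max_speed=.04); st()
ctrl.ungrasp(); st('open')
ctrl.movel(p(.20),max_speed=.12); st()
ctrl.movel(W(.0318,.06,.25),max_speed=.25); ctrl.pause(.3); st()
from fit import proj
for n in ("side","scene"):
    im,d=vision.grab_frame(n)
    print(n,'knob top predicted home/8mm up',proj(n,p(.1613)),proj(n,p(.1693)))
    x0,y0=(250,160) if n=="side" else (140,120)
    cv2.imwrite(f"pics/{n}_crop5.png",cv2.resize(im[y0:y0+150,x0:x0+190],None,fx=4,fy=4,interpolation=cv2.INTER_CUBIC))
```

```text
20.74 [ 0.5872 -0.2381  0.1345] F [ 0.9 -3.9  3.9] w 0.0219
open 21.38 [ 0.5868 -0.2374  0.1334] F [ 0.2  0.3 -0.2] w 0.0854
 22.08 [ 0.5865 -0.2372  0.1994] F [ 0.2 -0.1  0.4] w 0.0854
 22.95 [ 0.563  -0.1497  0.2493] F [-0.4  0.1 -0.3] w 0.0856
side knob top predicted home/8mm up [352.7492 232.6617] [353.1126 229.4152]
scene knob top predicted home/8mm up [205.3489 160.9243] [204.9415 157.758 ]
```

View pics/side_crop5.png

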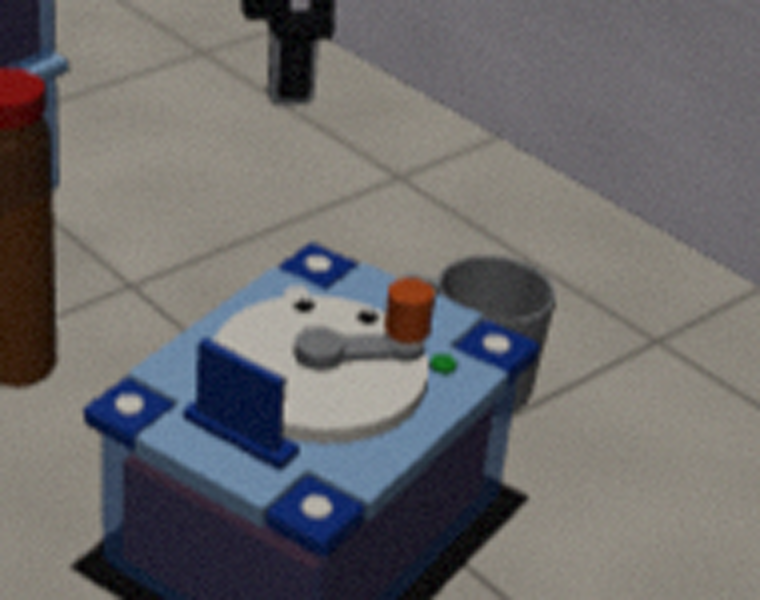

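View pics/scene_crop5.png

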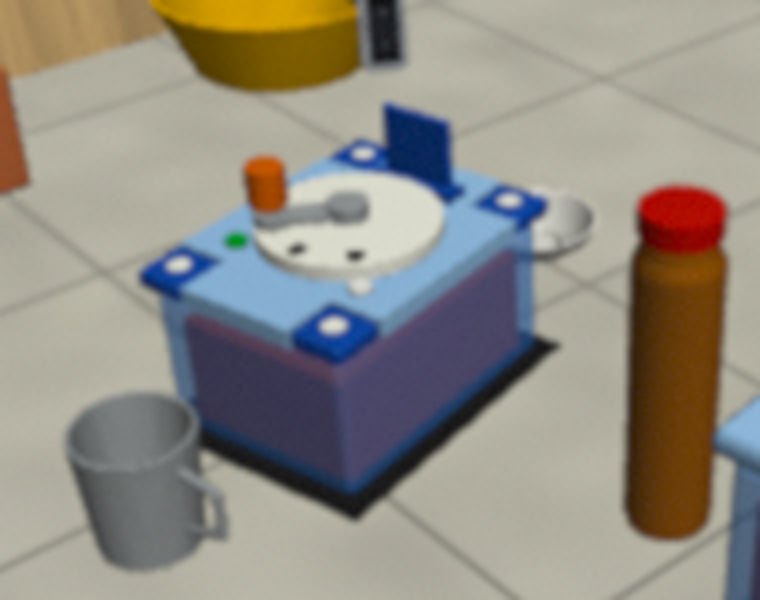

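Run:
```python
from station import ticket
print(ticket.close_job())
```

```text
the job is handed in; nothing more can be done
None
```

The kimchi tub is closed and I handed the job in at about 23 s of the 54 s; no verdict was reported.

- **Corners:** I pressed all four with the closed fingertips while the vent was still at the middle hole. Each press stopped hard at 112 mm height with 16–30 N, against about 5 N needed to move a corner. The white dots also showed lower in the picture afterwards.
- **Vent arm:** I gripped the knob, lifted it about 12 mm (the measured pull of about 8 N matched the spring), turned the arm 45° to the green tab and lowered the pin.
- **Pin:** On lowering, the force dropped to 4.7 N and then changed sign, so the pin was at the bottom. After I let go, the knob top was at pixel (352.8, 232.3) in the side view. That compares with a predicted (352.7, 232.7) for home and a row of 229.4 if it were standing 8 mm proud. The scene view agreed to about 1 px.
- **Bystanders:** The jar, cup and dish stand where they were in the last pictures. The stack shows only in part there; the arm never went near it. The gripper is clear of everything, with no contact force.

No check failed. The only mismatch was that the side camera's depth readings differed by 2–4 mm from the two-camera position fit, so I used the fit.

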